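# Bring out the tea ball on its drip dish and present it to the mug

## Robot

A 7-joint arm with a two-finger parallel gripper is mounted at the origin on a cart in front of the work surface, level with it; the furniture and walls round the work are solid. World frame = base frame: x ahead of the robot, y to its left, z up, the work surface at z = 0. Lengths are in mm, angles in rad, forces in N, time in s.
With the tool pointing down it reaches from about 350 to 900 mm from the base axis. Payload 19.9 kg.
Tool frame: the origin (TCP) lies on the centre line of the jaws, within the pads' length; the fingertips stand 8 mm ahead of it and the grasp point (between the pads) lies 11 mm behind it; z points along the fingers, y is the line along which they close (so a half turn about z gives the same grasp; the last joint's range is limited). The gripper opens to 94 mm and grips with 3 to 60 N. Pads are 16 mm wide; open, the fingers measure 119 mm over their backs; the gripper's body (75 mm by 177 mm) begins 78 mm behind the grasp point.
Start: joints at [1.099, 0.417, -0.01, 1.614, 0.005, 1.111, -0.053], TCP at [260.422, -568.137, 213.425] pointing down, gripper open.
Joint ranges: [-2.81, 2.81], [-0.39, 2.02], [-1.27, 1.25], [0.06, 2.57], [-1.19, 4.33], [0.19, 2], [-2.82, 2.82]. Speed limits (rad/s): [1.89, 1.89, 2.39, 2.39, 3.01, 3.01, 3.01].

## Interface

Orientations are given as a unit quaternion [w, x, y, z].
In Python, from plant import observe, eyes, workorder gives the robot as it stands. The module is installed in compiled form; this text tells all that it offers.
- The arm moves only by the tool move_arm, never from a script. Its arguments are lists of equal length, an entry for each row: "hand": the opening, from -1 (shut) to 1 (fully open); "dp": the shift along the tool's x, y, z in mm, a list of three; "yaw": the turn about the tool's z in degrees. In form: {"hand": [hand, ...], "dp": [[x, y, z], ...], "yaw": [yaw, ...]}. A call has 1 to 12 rows; each row is the pose to reach, as a shift and turn from the pose commanded when the call began, along the tool's axes at that moment; what a row does not reach only later rows make up. A row lasts 1/12 s, in which the tool goes at most 41.7 mm and 7.16 degrees, less where a joint would pass 70% of its speed; a pose out of reach is approached as far as the arm can. A call with a gripper value outside its range is refused whole. The fingers move at their own pace and stop on an object; the grip force is fixed at half the most. Time passes only in rows, so rows that repeat a pose let the fingers close. It gives the time, the measured TCP pose, the force, the opening and the grip force at its end, in the units of the state.
- observe(): the state, without advancing time (a new reading comes with each control period).
- eyes.read_camera(name): name is "scene" or "top" or "wrist"; returns a dict with "color" (400x640x3 uint8, red, green, blue), "fovy" (degrees; the focal length in pixels is half the picture's height over the tangent of half this angle, whatever the lens; pixels are square), "cx", "cy" (the principal point, pixels), "T" (4x4, takes a point from camera to world coordinates). Camera axes: x right, y up, looking along -z (the intrinsics and any distortion apply to the point x, -y, -z); pixel columns grow to the right and rows downward; lengths in mm; the calibration is good to about 2 mm. A picture is of the moment at which its call begins. There is no depth.
- workorder.sign_off(): hands the job in; it is judged then, once.
The state is a dict: "clock": time; "q": joint angles; "qd": joint speeds; "tau": joint torques, N m; "tool_pos": TCP position; "orientation": TCP orientation; "ft_force": force on the tool from outside, world axes, zero at the start; "wrist_torque": the same for the moment, N m; "finger_gap": finger opening in mm; "gripper_force": force on a finger pad.
Only numpy, scipy, OpenCV 4.12 (cv2) and the standard library are available. Lean on these libraries where they do the work, as an engineer would, in place of code of your own. Each camera call takes 0.05 s, during which the arm holds its last target. There are 200 camera calls.

## Task

Take the drip dish with the loose tea ball on it by its upright wooden grip and draw it straight out from under the little shelf, low along the worktop and without bumping the shelf; then lift it level to a good hand's height above the worktop, and only then turn it a quarter turn, so that it lies crosswise to the shelf and its pouring lip points at the mug, close to it. Keep the ball in the middle of the dish all the way, leave the mug and everything else where it stands, and finish while still holding the dish level and still in the air there, clear of everything else.

Things in the scene. Friction and masses are not known exactly. Their poses are not given: they have to be found in the camera images.
- dish: Loose shallow white dish, 114 mm diameter, rim 17 mm high, 170 g with handle. Origin: centre of underside; +x to the pouring lip, -x to the handle: a low neck (14 mm wide, top 16 mm up) to an upright wooden grip 18 (x) x 24 (y) x 62 mm tall, centred 115 mm from the origin, foot on the worktop. Starts standing on the worktop under the step shelf, the grip out in front of it.
- dish_grip (a point): On the axis of the upright wooden grip, 45 mm above the dish's underside (17 mm below the top of the grip): where to pinch it, from above, across either pair of faces. Axes as the dish's.
- dish_center (a point): Centre of the dish's inner floor, 5 mm above the underside. The floor is flat to 8 mm from the centre, then rises at 9 deg to 30 mm and at 19 deg to the rim.
- dish_lip (a point): End of the pouring lip, 65 mm from the dish's centre along the dish's +x, 17.5 mm above the underside.
- ball_center (a point): Centre of the tea ball: a steel ball of 34 mm diameter, about 30 g, that rolls freely on the dish.
- riser: Low wooden step shelf, fixed. Origin: centre of its footprint at worktop height; -x points out of its open front, roughly to the robot; y runs along its front edge. Board 150 mm deep (x), 220 mm wide (y), underside 80 mm, top 92 mm above the worktop; 188 mm clear between its side panels; front edge 75 mm in front of the origin.
- mug: Small white mug, 60 mm across, 49 mm high, stands upright to the left or to the right in front of the shelf. Origin: centre of its footprint with its handle, on the worktop; its handle points to its -y.
- mug_mouth (a point): Centre of the mug's open mouth, 49 mm above the worktop.
- glass: Small clear tumbler, 48 mm across, 61 mm high, upright on the side where the mug is not. Leave alone. Origin: centre of its underside.
- spice_jar: Spice jar, 45 mm across, 106 mm high, on top of the step shelf. Leave alone. Origin: centre of its underside.
- tin: Low round tin, 86 mm across, 40 mm high, on top of the step shelf. Leave alone. Origin: centre of its underside.
- lemon: Lemon, 78 x 55 x 56 mm, to the right of the step shelf. Leave alone. Origin: centre of its underside.
- teaspoon: Teaspoon, 130 mm long, 11 mm high, lying near the left wall. Leave alone. Origin: centre of its underside.

How it is judged:
By the outcome, as a careful person would: the job done as asked, in the order asked, and still so for the second after the job is handed in, while the arm keeps its last pose, push and grip.
It also fails if it takes over 67 s, if anything falls off the work surface, if the arm or the gripper's body presses on something with over 40 N, if the wrist force passes 120 N, or if a joint passes its speed limit or range.

## Working session

There is one attempt and no reset: what is moved stays moved. The work goes in short steps, Python scripts to look and compute and a tool call to move; the robot and the scene stay as the last step left them, time stands still between calls to the robot, and variables do not carry over. Pictures are saved under pics/ and viewed, at most 10 in all, crops included, and the job is handed in when it is done.

Besides the shell and the picture viewer there is one more tool, called after "Request:" as name([rows], argument=value, ...), one row to a line, values as JSON. move_arm: Moves the arm, as the interface text tells. Its arguments: {"type":"object","properties":{"hand":{"type":"array","items":{"type":"number"}},"dp":{"type":"array","items":{"type":"array","items":{"type":"number"}}},"yaw":{"type":"array","items":{"type":"number"}}},"required":["hand","dp","yaw"]}

```bash
mkdir -p pics; cat > h.py <<'E'
import numpy as np, cv2
from plant import observe, eyes, workorder
def cam(n,save=None):
    c=eyes.read_camera(n)
    if save: cv2.imwrite(f'pics/{save}.png',c['color'][:,:,::-1])
    return c
def ray(c,u,v):
    f=200/np.tan(np.radians(c['fovy'])/2)
    d=np.array([(u-c['cx'])/f,-(v-c['cy'])/f,-1]); T=np.array(c['T'])
    return T[:3,3],T[:3,:3]@d
def onz(c,u,v,z):
    o,d=ray(c,u,v); return (o+d*(z-o[2])/d[2]).round(1)
def proj(c,p):
    f=200/np.tan(np.radians(c['fovy'])/2); T=np.array(c['T'])
    q=T[:3,:3].T@(np.array(p)-T[:3,3]); return (c['cx']-f*q[0]/q[2], c['cy']+f*q[1]/q[2])
E
python3 - <<'E'
from h import *
import pickle
cs={n:cam(n,n+'0') for n in('scene','top')}
pickle.dump(cs,open('c0.pkl','wb'))
for n,c in cs.items(): print(n,c['fovy'],c['cx'],c['cy'],np.array(c['T']).round(2).tolist(),[k for k in c])
s=observe();print({k:np.round(v,3).tolist() for k,v in s.items()})
E
```

```text
scene 57.935904423766736 317.80788033863166 195.2784078605287 [[0.69, 0.41, -0.59, 66.73], [-0.72, 0.39, -0.57, -466.55], [-0.0, 0.83, 0.56, 608.49], [0.0, 0.0, 0.0, 1.0]] ['color', 'fovy', 'cx', 'cy', 'T']
top 46.03798713514893 321.2272621627047 196.1761530946022 [[0.09, 0.97, -0.23, 347.76], [-1.0, 0.09, -0.02, 59.4], [0.0, 0.23, 0.97, 1276.16], [0.0, 0.0, 0.0, 1.0]] ['color', 'fovy', 'cx', 'cy', 'T']
{'clock': 0.1, 'q': [1.1, 0.418, -0.01, 1.614, 0.005, 1.111, -0.053], 'qd': [0.001, -0.0, -0.001, -0.001, -0.0, 0.0, -0.001], 'tau': [0.002, -85.258, 0.64, -42.669, -0.049, 0.016, -0.0], 'tool_pos': [260.306, -567.847, 212.877], 'orientation': [-0.001, 0.977, 0.213, -0.0], 'ft_force': [-0.041, -0.503, -0.268], 'wrist_torque': [-0.025, 0.032, 0.04], 'gripper_force': 0.0, 'finger_gap': 94.402}
```

View pics/top0.png

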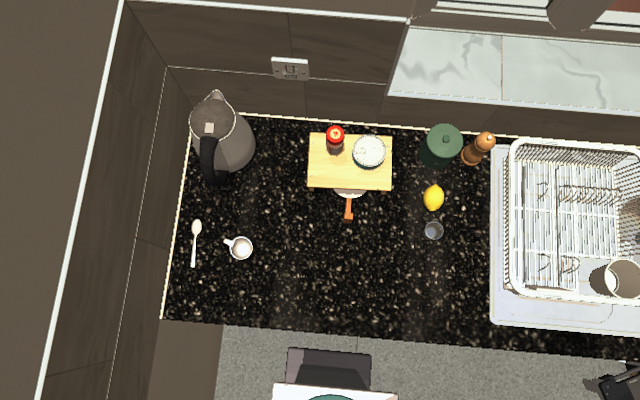

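View pics/scene0.png

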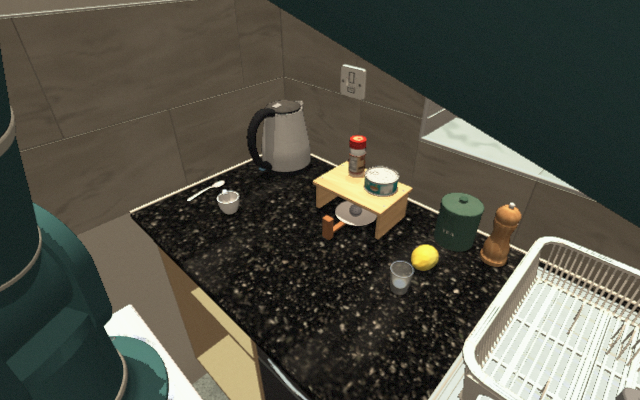

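The top view shows the shelf at about (350,162), the grip at about (348,208–218), the mug at (241,248) with its handle to the left, and the glass at (433,230). In the scene view the ball sits on the dish at about (356,211), with the grip at (327,227).

```bash
python3 - <<'E'
from h import *
import pickle
cs=pickle.load(open('c0.pkl','rb')); t=cs['top'];s=cs['scene']
for c,n in((t,'top'),(s,'scene')):
    h=cv2.cvtColor(c['color'],cv2.COLOR_RGB2HSV)
    o=cv2.inRange(h,(3,150,60),(14,255,255))
    k,l,st,ce=cv2.connectedComponentsWithStats(o)
    for i in range(1,k):
        if st[i][4]>20: print(n,'orange',st[i].tolist(),ce[i].round(1))
    w=cv2.inRange(h,(12,60,120),(24,170,255))
    k,l,st,ce=cv2.connectedComponentsWithStats(w)
    for i in range(1,k):
        if st[i][4]>600:
            print(n,'wood',st[i].tolist()); 
            cn=cv2.findContours((l==i).astype('uint8'),0,2)[0][0]
            b=cv2.boxPoints(cv2.minAreaRect(cn)); print(b.round(1).tolist())
            if n=='top': print([onz(c,*p,92).tolist() for p in b])
print('mug',onz(t,241,246,49),onz(t,240,254,0),'handle',onz(t,228,242,25),'glass',onz(t,433,231,30))
print('grip',onz(t,348,218,60))
S=cv2.resize(t['color'][110:270,180:460],None,fx=2.8,fy=2.8,interpolation=cv2.INTER_CUBIC)
S2=cv2.resize(s['color'][150:310,180:460],None,fx=2.8,fy=2.8,interpolation=cv2.INTER_CUBIC)
cv2.imwrite('pics/c1.png',S[:,:,::-1])
E
```

```text
top orange [326, 125, 19, 17, 152] [334.7 133.1]
top orange [474, 132, 22, 20, 151] [483.2 143.8]
top orange [461, 144, 13, 18, 95] [466.6 154.4]
top orange [473, 150, 10, 16, 58] [477.4 157.7]
top orange [343, 198, 11, 25, 166] [347.9 211.5]
top wood [609, 260, 31, 38, 763]
[[607.9000244140625, 263.29998779296875], [634.9000244140625, 255.3000030517578], [646.0999755859375, 292.79998779296875], [619.0, 300.79998779296875]]
[[515.8, -652.7, 92.0], [542.0, -721.7, 92.0], [450.8, -743.2, 92.0], [425.5, -675.4, 92.0]]
scene orange [350, 135, 17, 7, 56] [357.6 137.9]
scene orange [496, 211, 15, 10, 61] [503.8 214.9]
scene orange [322, 215, 23, 25, 280] [330.1 226.2]
scene wood [313, 175, 100, 63, 1138]
[[308.5, 230.8000030517578], [313.5, 174.3000030517578], [412.6000061035156, 183.10000610351562], [407.6000061035156, 239.60000610351562]]
scene wood [191, 287, 71, 113, 3517]
[[184.89999389648438, 289.1000061035156], [240.8000030517578, 279.5], [261.3999938964844, 398.8999938964844], [205.5, 408.6000061035156]]
mug [482.9 275.9  49. ] [466.5 284.5   0. ] handle [493.1 316.   25. ] glass [ 570. -227.   30.]
grip [579.5   3.6  60. ]
```

View pics/c1.png

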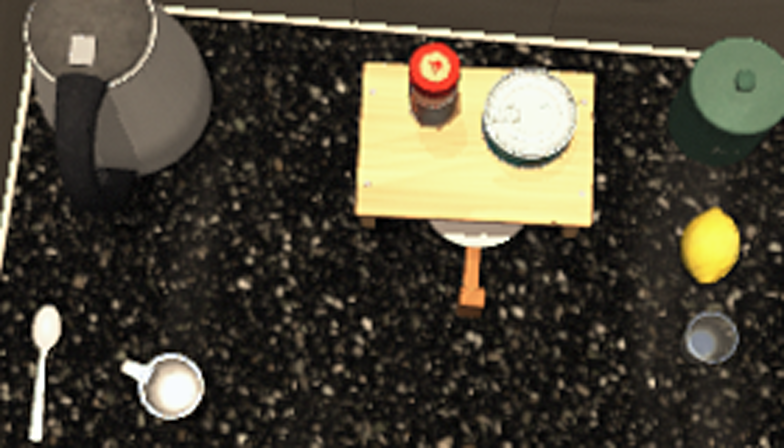

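The crop shows the grip top at about (472,297), the neck running up to (475,250), the shelf corners at about (362,62), (594,72), (592,222), (357,213), and the mug mouth at (171,386) with its handle to the left.

```bash
python3 - <<'E'
from h import *
import pickle
cs=pickle.load(open('c0.pkl','rb')); t=cs['top'];s=cs['scene']
g=lambda u,v,z:onz(t,180+u/2.8,110+v/2.8,z)
for p in((362,62),(594,72),(592,220),(357,211)): print('board',g(*p,92))
print('grip top',g(472,297,62),'neck',g(474,250,16),'dishrim',g(477,247,17),g(430,225,17),g(520,232,17))
print('mug mouth',g(171,385,49),'tip',g(125,367,25))
print('glass',g(712,338,45),'lemon',g(711,245,28))
print('scene ball z25',onz(s,356,211,25),'grip top',onz(s,327,220,62),'mug',onz(s,228,198,45))
S2=cv2.resize(s['color'][160:270,200:340+100],None,fx=3.3,fy=3.3,interpolation=cv2.INTER_CUBIC)
cv2.imwrite('pics/c2.png',S2[:,:,::-1])
E
```

```text
board [796.4 125.3  92. ]
board [806.  -95.6  92. ]
board [ 660.7 -101.4   92. ]
board [650.  116.3  92. ]
grip top [584.4   2.6  62. ] neck [640.3   2.   16. ] dishrim [643.3  -0.7  17. ] [661.4  47.   17. ] [662.1 -41.7  17. ]
mug mouth [479.  275.2  49. ] tip [494.8 325.2  25. ]
glass [ 568.4 -226.9   45. ] lemon [ 662.8 -226.9   28. ]
scene ball z25 [695.6   1.3  25. ] grip top [ 5.786e+02 -4.000e-01  6.200e+01] mug [478.5 275.8  45. ]
```

View pics/c2.png

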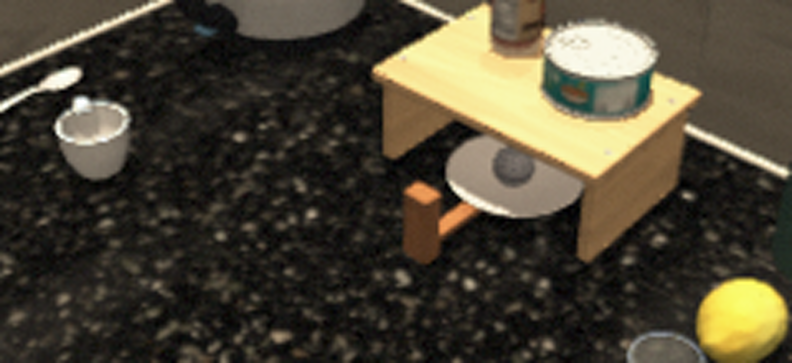

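The close-up shows the ball at about (513,165), in the middle of the dish. The grip stands at (422,220), roughly 70 mm in front of the shelf. I'm moving above the grip now.

Request:
move_arm([
  [40,-29,0],
  [80,-58,0],
  [120,-87,0],
  [160,-116,0],
  [200,-145,0],
  [240,-174,0],
  [280,-203,0],
  [312,-226,0],
  [344,-249,0],
  [376,-272,0],
  [408,-295,0],
  [440,-318,0],
], hand=[1,1,1,1,1,0.5,0,0,0,0,0,0], yaw=[-6,-12,-18,-24,-30,-36,-42,-48,-54,-60,-65.4,-65.4])

```text
clock: 1.1
tool_pos: [507.1, -131.1, 213.4]
orientation: [-0.0, 0.705, 0.71, -0.0]
ft_force: [0.9, -0.3, 0.4]
finger_gap: 50.6
gripper_force: 0.0
```

Request:
move_arm([
  [25,14,0],
  [50,28,10],
  [75,42,25],
  [90,50,40],
  [98,55,40],
  [98,55,40],
  [98,55,40],
  [98,55,40],
], hand=[0,0,0,0,0,0,0,0], yaw=[0,0,0,0,0,0,0,0])

```text
clock: 1.77
tool_pos: [561.6, -36.4, 174.3]
orientation: [0.0, 0.707, 0.707, 0.0]
ft_force: [-0.4, -0.5, 0.6]
finger_gap: 47.2
gripper_force: 0.0
```

```bash
python3 - <<'E'
from h import *
c=cam('wrist','w1'); s=observe()
print({k:np.round(s[k],4).tolist() for k in('tool_pos','orientation','ft_force','clock')},np.array(c['T']).round(2).tolist(),c['fovy'])
h=cv2.cvtColor(c['color'],cv2.COLOR_RGB2HSV)
o=cv2.inRange(h,(3,130,40),(14,255,255))
k,l,st,ce=cv2.connectedComponentsWithStats(o)
for i in range(1,k):
    if st[i][4]>60: print(st[i].tolist(),ce[i].round(1),onz(c,*ce[i],62))
print('exp',proj(c,(583,1.5,62)))
E
```

```text
{'tool_pos': [561.5812, -36.5195, 174.2881], 'orientation': [0.0005, 0.7076, 0.7066, 0.0], 'ft_force': [-0.5231, -0.18, -0.6552], 'clock': 1.8167} [[1.0, 0.0, -0.0, 562.11], [-0.0, 0.96, 0.26, 40.52], [0.0, -0.26, 0.96, 344.91], [0.0, 0.0, 0.0, 1.0]] 62.459098103964294
[584, 54, 50, 14, 298] [609.4  59.5] [794.9  82.3  62. ]
[568, 67, 28, 55, 220] [575.2  95.7] [773.4  54.9  62. ]
[331, 139, 70, 34, 1489] [360.4 153.2] [599.6   8.5  62. ]
[508, 213, 7, 27, 87] [511.6 225.9] [738.8 -57.2  62. ]
exp (np.float64(340.7520267511708), np.float64(161.36188995804662))
```

View pics/w1.png

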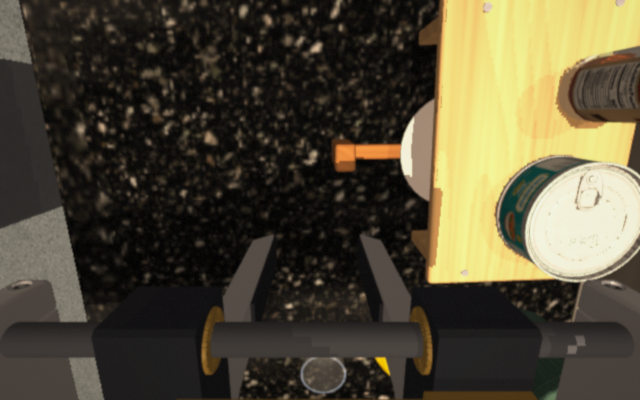

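The wrist view shows the grip at about (346,157), the neck running right to the dish rim at (401,152), and the shelf front edge from (440,0) to (428,282). The fingers are still short of the grip, so I'll close the gap at the same height and look again.

Request:
move_arm([
  [10,6,0],
  [20,13,0],
  [30,20,8],
  [38,22,20],
  [38,22,30],
  [38,22,30],
], hand=[0,0,0,0,0,0], yaw=[0,0,0,0,0,0])

```text
clock: 2.32
tool_pos: [582.2, 3.7, 140.4]
orientation: [-0.002, 0.706, 0.708, -0.001]
ft_force: [-0.3, -0.2, 0.1]
finger_gap: 46.8
gripper_force: 0.0
```

```bash
python3 - <<'E'
from h import *
c=cam('wrist'); s=observe()
print({k:np.round(s[k],4).tolist() for k in('tool_pos','orientation','clock')})
tp=s['tool_pos']; print('TCP proj at z62,z134',proj(c,(tp[0],tp[1],62)),proj(c,tp))
print('exp',proj(c,(583,1.5,62)))
u,v=map(int,proj(c,(583,1.5,62)))
v0=max(0,v-80);u0=u-100
S=cv2.resize(c['color'][v0:v0+160,u0:u0+200],None,fx=3.5,fy=3.5,interpolation=cv2.INTER_CUBIC)
print(u0,v0); cv2.imwrite('pics/w2.png',S[:,:,::-1])
import pickle; pickle.dump(c,open('cw.pkl','wb'))
E
```

```text
{'tool_pos': [582.5541, 3.1658, 141.591], 'orientation': [-0.0012, 0.7067, 0.7075, -0.001], 'clock': 2.3667}
TCP proj at z62,z134 (np.float64(316.6988810580431), np.float64(216.06088958167663)) (np.float64(316.16163203094465), np.float64(258.4186324374928))
exp (np.float64(317.2575175470531), np.float64(218.07366245546154))
217 138
```

View pics/w2.png

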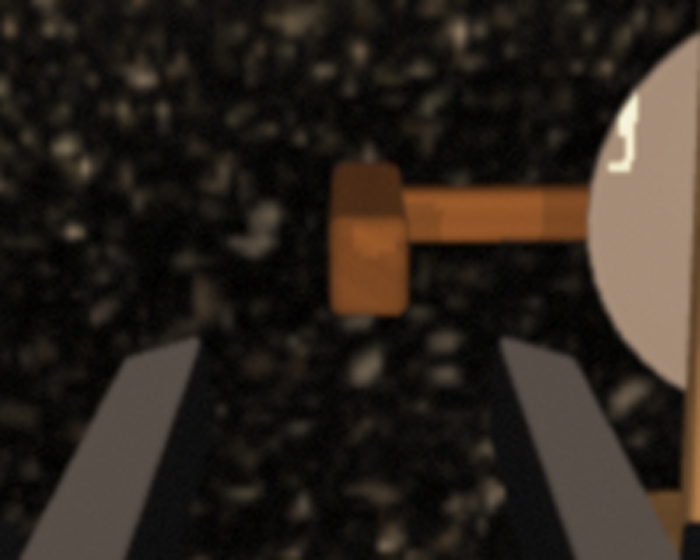

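The close crop shows the grip's top face spanning u 332–408 and v 216–316, with the neck running level to the right at v about 214 and the fingers on either side.

```bash
python3 - <<'E'
from h import *
import pickle
c=pickle.load(open('cw.pkl','rb'))
g=lambda u,v,z:onz(c,217+u/3.5,138+v/3.5,z)
print(g(370,266,62),g(332,266,62),g(408,266,62),'neck',g(420,214,16),g(580,214,16))
print({k:np.round(v,4).tolist() for k,v in observe().items() if k in('tool_pos','orientation')})
E
```

```text
[587.3   4.9  62. ] [578.7   4.9  62. ] [595.9   4.9  62. ] neck [601.1   5.3  16. ] [643.3   5.4  16. ]
{'tool_pos': [582.5541, 3.1658, 141.591], 'orientation': [-0.0012, 0.7067, 0.7075, -0.001]}
```

Request:
move_arm([
  [2,4,10],
  [2,4,25],
  [2,4,40],
  [2,4,50],
  [2,4,55],
  [2,4,55],
  [2,4,55],
  [2,4,55],
], hand=[0,0,0,0,0,0,0,0], yaw=[0,0,0,0,0,0,0,0])

```text
clock: 3.03
tool_pos: [588.1, 5.0, 89.2]
orientation: [0.0, 0.707, 0.707, 0.0]
ft_force: [-0.1, 0.3, 1.1]
finger_gap: 47.0
gripper_force: 0.0
```

Request:
move_arm([
  [0,-0.5,8],
  [0,-0.5,20],
  [0,-0.5,32],
  [0,-0.5,44],
  [0,-0.5,52],
  [0,-0.5,55],
  [0,-0.5,55],
  [0,-0.5,55],
  [0,-0.5,55],
  [0,-0.5,55],
  [0,-0.5,55],
  [0,-0.5,55],
], hand=[0,0,0,0,0,0,0,0,-0.15,-0.25,-0.35,-0.4], yaw=[0,0,0,0,0,0,0,0,0,0,0,0])

```text
clock: 4.03
tool_pos: [587.3, 5.0, 33.7]
orientation: [0.0, 0.707, 0.707, 0.0]
ft_force: [-1.2, -1.0, -0.2]
finger_gap: 29.3
gripper_force: 0.0
```

Request:
move_arm([
  [0,0,0],
  [0,0,0],
  [0,0,0],
  [0,0,0],
  [0,0,0],
  [0,0,0],
  [0,0,0],
  [0,0,0],
  [0,0,0],
  [0,0,0],
  [0,0,0],
  [0,0,0],
], hand=[-0.45,-0.48,-0.51,-0.54,-0.57,-0.6,-0.63,-0.66,-0.7,-0.8,-1,-1], yaw=[0,0,0,0,0,0,0,0,0,0,0,0])

```text
clock: 5.03
tool_pos: [587.1, 5.1, 33.4]
orientation: [-0.0, 0.707, 0.707, 0.0]
ft_force: [-0.3, 0.4, -1.2]
finger_gap: 18.2
gripper_force: 30.0
```

Request:
move_arm([
  [0,0,0],
  [0,0,0],
  [0,0,0],
  [0,0,0],
], hand=[-1,-1,-1,-1], yaw=[0,0,0,0])

```text
clock: 5.37
tool_pos: [587.1, 5.1, 33.4]
orientation: [-0.0, 0.707, 0.707, 0.0]
ft_force: [-0.2, 0.7, -1.0]
finger_gap: 17.3
gripper_force: 30.0
```

Request:
move_arm([
  [0,0,-0.3],
  [0,0,-0.9],
  [0,0,-1.7],
  [0,0,-2.5],
  [0,0,-3.3],
  [0,0,-4.1],
  [0,0,-4.7],
  [0,0,-5],
  [0,0,-5],
  [0,0,-5],
], hand=[-1,-1,-1,-1,-1,-1,-1,-1,-1,-1], yaw=[0,0,0,0,0,0,0,0,0,0])

```text
clock: 6.2
tool_pos: [587.1, 5.1, 38.4]
orientation: [-0.0, 0.707, 0.707, 0.0]
ft_force: [0.8, -0.4, -1.6]
finger_gap: 17.7
gripper_force: 30.0
```

```bash
python3 - <<'E'
from h import *
c=cam('scene'); s=observe()
print({k:np.round(s[k],3).tolist() for k in('tool_pos','orientation','ft_force','wrist_torque','finger_gap')})
import pickle
o=pickle.load(open('c0.pkl','rb'))['scene']['color']
a=np.vstack([x[170:250,290:420] for x in(o,c['color'])])
cv2.imwrite('pics/s2.png',cv2.resize(a,None,fx=3.7,fy=3.7,interpolation=cv2.INTER_CUBIC)[:,:,::-1])
E
```

```text
{'tool_pos': [587.075, 5.055, 38.402], 'orientation': [-0.0, 0.707, 0.707, -0.0], 'ft_force': [-0.002, -0.942, -1.963], 'wrist_torque': [0.036, 0.083, 0.007], 'finger_gap': 17.735}
```

View pics/s2.png

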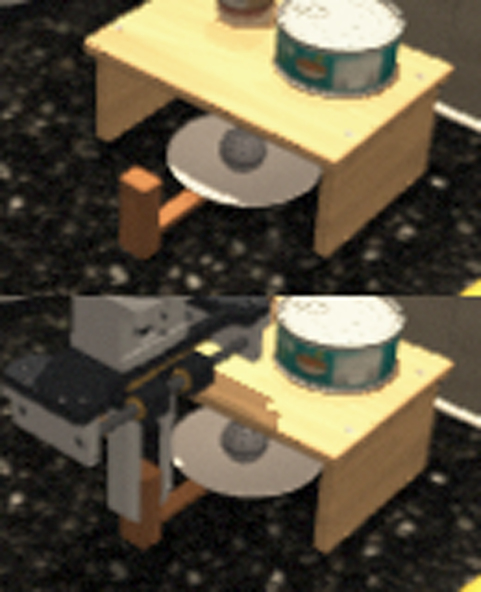

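The dish is now held about 5 mm up and looks level, with the ball centred in it (about (243,440) in the lower half). I'm drawing it out slowly.

Request:
move_arm([
  [0,-0.5,0],
  [0,-1.5,0],
  [-0.1,-3,0],
  [-0.2,-5,0],
  [-0.3,-7.5,0],
  [-0.4,-10.5,0],
  [-0.5,-14,0],
  [-0.6,-18,0],
  [-0.8,-22.5,0],
  [-1,-27.5,0],
  [-1.2,-33,0],
  [-1.4,-39,0],
], hand=[-1,-1,-1,-1,-1,-1,-1,-1,-1,-1,-1,-1], yaw=[0,0,0,0,0,0,0,0,0,0,0,0])

```text
clock: 7.25
tool_pos: [547.5, 3.6, 38.4]
orientation: [-0.0, 0.707, 0.707, 0.0]
ft_force: [-1.0, 0.4, -2.5]
finger_gap: 17.8
gripper_force: 30.0
```

Request:
move_arm([
  [-0.2,-6,0],
  [-0.4,-12,0],
  [-0.6,-18,0],
  [-0.8,-24,0],
  [-1,-30,0],
  [-1.2,-36,0],
  [-1.4,-42,0],
  [-1.6,-48,0],
  [-1.8,-54,0],
  [-2,-60,0],
  [-2.2,-66,0],
  [-2.4,-72,0],
], hand=[-1,-1,-1,-1,-1,-1,-1,-1,-1,-1,-1,-1], yaw=[0,0,0,0,0,0,0,0,0,0,0,0])

```text
clock: 8.25
tool_pos: [475.5, 1.2, 38.4]
orientation: [-0.0, 0.707, 0.707, 0.0]
ft_force: [-0.2, 0.8, -1.3]
finger_gap: 17.7
gripper_force: 30.0
```

Request:
move_arm([
  [-0.2,-6,0],
  [-0.4,-12,0],
  [-0.6,-18,0],
  [-0.8,-24,0],
  [-1,-30,0],
  [-1.2,-35.5,0],
  [-1.4,-40.5,0],
  [-1.5,-45,0],
  [-1.6,-49,0],
  [-1.7,-52.5,0],
  [-1.8,-55.5,0],
  [-1.9,-58,0],
], hand=[-1,-1,-1,-1,-1,-1,-1,-1,-1,-1,-1,-1], yaw=[0,0,0,0,0,0,0,0,0,0,0,0])

```text
clock: 9.25
tool_pos: [417.8, -0.7, 38.5]
orientation: [-0.0, 0.707, 0.707, 0.0]
ft_force: [-0.4, 0.1, -3.1]
finger_gap: 18.0
gripper_force: 30.0
```

Request:
move_arm([
  [0,-2,0],
  [0,-3.5,0],
  [0,-4.5,0],
  [0,-5,0],
  [0,-5,0],
  [0,-5,0],
  [0,-5,0],
  [0,-5,0],
  [0,-5,0],
  [0,-5,0],
  [0,-5,0],
  [0,-5,0],
], hand=[-1,-1,-1,-1,-1,-1,-1,-1,-1,-1,-1,-1], yaw=[0,0,0,0,0,0,0,0,0,0,0,0])

```text
clock: 10.25
tool_pos: [413.1, -0.7, 38.5]
orientation: [-0.0, 0.707, 0.707, 0.0]
ft_force: [-0.5, 0.7, -2.2]
finger_gap: 17.6
gripper_force: 30.0
```

```bash
cat > look.py <<'E'
from h import *
import sys
s=observe()
print({k:np.round(s[k],3).tolist() for k in('clock','tool_pos','orientation','ft_force','wrist_torque','finger_gap')})
c=cam('top'); a=c['color'][110:270,200:400]
d=cam('scene'); b=d['color'][140:300,190:390]
S=np.hstack([cv2.resize(x,None,fx=2,fy=2,interpolation=cv2.INTER_CUBIC) for x in(a,b)])
cv2.imwrite(f'pics/{sys.argv[1]}.png',S[:,:,::-1])
E
python3 look.py l1
```

```text
{'clock': 10.25, 'tool_pos': [413.124, -0.72, 38.457], 'orientation': [-0.0, 0.707, 0.707, 0.0], 'ft_force': [-0.455, 0.656, -2.2], 'wrist_torque': [-0.038, 0.095, -0.063], 'finger_gap': 17.64}
```

View pics/l1.png

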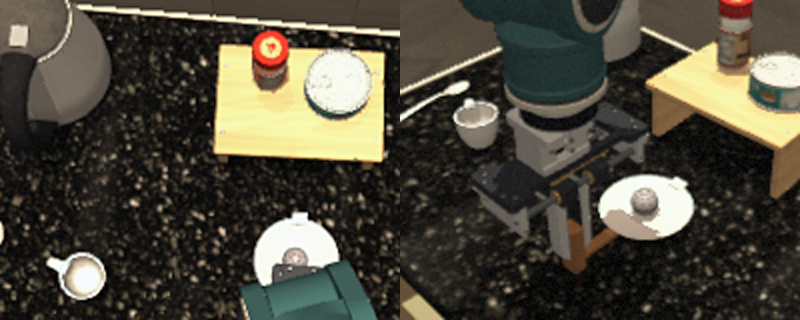

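The dish is fully out from under the shelf. The ball is in the middle (about (295,257) in the top half, (644,201) in the scene half). I'm lifting it level.

Request:
move_arm([
  [0,0,-0.5],
  [0,0,-1.5],
  [0,0,-3],
  [0,0,-5],
  [0,0,-7.5],
  [0,0,-10.5],
  [0,0,-14],
  [0,0,-18],
  [0,0,-22.5],
  [0,0,-27.5],
  [0,0,-32.5],
  [0,0,-37.5],
], hand=[-1,-1,-1,-1,-1,-1,-1,-1,-1,-1,-1,-1], yaw=[0,0,0,0,0,0,0,0,0,0,0,0])

```text
clock: 11.35
tool_pos: [413.1, -0.7, 76.5]
orientation: [0.0, 0.707, 0.707, 0.0]
ft_force: [0.8, 0.6, -2.3]
finger_gap: 18.0
gripper_force: 30.0
```

Request:
move_arm([
  [0,0,-5],
  [0,0,-10],
  [0,0,-15],
  [0,0,-20],
  [0,0,-25],
  [0,0,-30],
  [0,0,-35],
  [0,0,-40],
  [0,0,-45],
  [0,0,-50],
  [0,0,-55],
  [0,0,-60],
], hand=[-1,-1,-1,-1,-1,-1,-1,-1,-1,-1,-1,-1], yaw=[0,0,0,0,0,0,0,0,0,0,0,0])

```text
clock: 12.35
tool_pos: [413.1, -0.7, 136.5]
orientation: [-0.0, 0.707, 0.707, 0.0]
ft_force: [0.1, -0.5, -2.2]
finger_gap: 17.6
gripper_force: 30.0
```

Request:
move_arm([
  [0,0,-4.5],
  [0,0,-8.5],
  [0,0,-12],
  [0,0,-14],
  [0,0,-15.5],
  [0,0,-16.5],
  [0,0,-17],
  [0,0,-17],
  [0,0,-17],
  [0,0,-17],
  [0,0,-17],
  [0,0,-17],
], hand=[-1,-1,-1,-1,-1,-1,-1,-1,-1,-1,-1,-1], yaw=[0,0,0,0,0,0,0,0,0,0,0,0])

```text
clock: 13.35
tool_pos: [413.1, -0.7, 152.9]
orientation: [-0.0, 0.707, 0.707, -0.0]
ft_force: [-0.2, 0.3, -1.4]
finger_gap: 17.5
gripper_force: 30.0
```

```bash
cat > plan.py <<'E'
import numpy as np
# grip path: dish centre moves on a straight line, yaw 0->Y, minjerk in n rows; world offsets -> tool axes (x_t=+y, y_t=+x)
C0=np.array([528,-0.7]);Y=92.6;u=np.array([np.cos(np.radians(Y)),np.sin(np.radians(Y))])
C1=np.array([479.5,275.5])-u*(65+42); print('C1',C1,'grip1',C1-115*u)
n=84
for k in range(1,n+1):
    t=k/n; s=t**3*(10-15*t+6*t*t); a=np.radians(Y*s)
    g=C0+(C1-C0)*s-115*np.array([np.cos(a),np.sin(a)])
    if k%12==1: 
        b=(g0,a0) if k>1 else (np.array([413,-0.7]),0.)
        print('--call')
    r=b[1]; d=g-b[0]; 
    # tool axes at call start: world yaw 90+deg(r): x_t=(-sin r,cos r), y_t=(cos r, sin r)
    x=d@[-np.sin(r),np.cos(r)]; y=d@[np.cos(r),np.sin(r)]
    print([round(x,1),round(y,1),0],round(-np.degrees(a-r),1),end='; ')
    g0,a0=g,a
E
python3 plan.py; python3 -c "
from plant import observe;s=observe();print(s['tool_pos'],s['q'],s['orientation'])"
```

```text
C1 [484.35383973 168.61014903] grip1 [489.57058336  53.72853351]
--call
[np.float64(-0.0), np.float64(-0.0), 0] -0.0; [np.float64(-0.0), np.float64(-0.0), 0] -0.0; [np.float64(-0.0), np.float64(-0.0), 0] -0.0; [np.float64(-0.0), np.float64(-0.0), 0] -0.1; [np.float64(-0.0), np.float64(-0.1), 0] -0.2; [np.float64(-0.1), np.float64(-0.1), 0] -0.3; [np.float64(-0.1), np.float64(-0.2), 0] -0.5; [np.float64(-0.1), np.float64(-0.3), 0] -0.7; [np.float64(-0.2), np.float64(-0.4), 0] -1.0; [np.float64(-0.2), np.float64(-0.6), 0] -1.3; [np.float64(-0.3), np.float64(-0.7), 0] -1.7; [np.float64(-0.4), np.float64(-0.9), 0] -2.2; --call
[np.float64(-0.1), np.float64(-0.2), 0] -0.5; [np.float64(-0.2), np.float64(-0.4), 0] -1.1; [np.float64(-0.3), np.float64(-0.7), 0] -1.8; [np.float64(-0.4), np.float64(-0.9), 0] -2.6; [np.float64(-0.5), np.float64(-1.2), 0] -3.4; [np.float64(-0.7), np.float64(-1.4), 0] -4.3; [np.float64(-0.8), np.float64(-1.6), 0] -5.3; [np.float64(-1.0), np.float64(-1.8), 0] -6.3; [np.float64(-1.2), np.float64(-2.0), 0] -7.4; [np.float64(-1.3), np.float64(-2.2), 0] -8.6; [np.float
[... 2369 characters left out ...]
8), 0] -0.5; [np.float64(-1.3), np.float64(1.6), 0] -0.9; [np.float64(-1.8), np.float64(2.2), 0] -1.2; [np.float64(-2.3), np.float64(2.7), 0] -1.5; [np.float64(-2.6), np.float64(3.1), 0] -1.7; [np.float64(-2.9), np.float64(3.5), 0] -1.9; [np.float64(-3.1), np.float64(3.7), 0] -2.0; [np.float64(-3.2), np.float64(3.9), 0] -2.1; [np.float64(-3.3), np.float64(4.0), 0] -2.1; [np.float64(-3.3), np.float64(4.0), 0] -2.1; [np.float64(-3.3), np.float64(4.0), 0] -2.2; [np.float64(-3.3), np.float64(4.0), 0] -2.2; [413.09974321  -0.71651522 152.90439295] [ 0.44018174  0.14590358 -0.54762408  2.15720144  0.09973241  0.8621745
 -0.16729613] [-7.88817433e-05  7.06948341e-01  7.07265182e-01 -1.77964497e-05]
```

Request:
move_arm([
  [0,0,0],
  [0,0,0],
  [0,0,0],
  [0,0,0],
  [0,-0.1,0],
  [-0.1,-0.1,0],
  [-0.1,-0.2,0],
  [-0.1,-0.3,0],
  [-0.2,-0.4,0],
  [-0.2,-0.6,0],
  [-0.3,-0.7,0],
  [-0.4,-0.9,0],
], hand=[-1,-1,-1,-1,-1,-1,-1,-1,-1,-1,-1,-1], yaw=[0,0,0,-0.1,-0.2,-0.3,-0.5,-0.7,-1,-1.3,-1.7,-2.2])

```text
clock: 14.35
tool_pos: [412.2, -1.2, 152.9]
orientation: [-0.0, 0.693, 0.721, -0.0]
ft_force: [0.6, 0.3, -1.0]
finger_gap: 17.9
gripper_force: 30.0
```

Request:
move_arm([
  [-0.1,-0.2,0],
  [-0.2,-0.4,0],
  [-0.3,-0.7,0],
  [-0.4,-0.9,0],
  [-0.5,-1.2,0],
  [-0.7,-1.4,0],
  [-0.8,-1.6,0],
  [-1,-1.8,0],
  [-1.2,-2,0],
  [-1.3,-2.2,0],
  [-1.5,-2.3,0],
  [-1.7,-2.3,0],
], hand=[-1,-1,-1,-1,-1,-1,-1,-1,-1,-1,-1,-1], yaw=[-0.5,-1.1,-1.8,-2.6,-3.4,-4.3,-5.3,-6.3,-7.4,-8.6,-9.9,-11.2])

```text
clock: 15.35
tool_pos: [409.9, -3.0, 152.9]
orientation: [-0.0, 0.619, 0.786, -0.0]
ft_force: [-1.0, -0.5, -1.3]
finger_gap: 17.8
gripper_force: 30.0
```

Request:
move_arm([
  [-0.2,0,0],
  [-0.3,0,0],
  [-0.5,0.2,0],
  [-0.7,0.4,0],
  [-0.9,0.8,0],
  [-1,1.2,0],
  [-1.2,1.8,0],
  [-1.3,2.5,0],
  [-1.4,3.3,0],
  [-1.5,4.3,0],
  [-1.6,5.4,0],
  [-1.6,6.7,0],
], hand=[-1,-1,-1,-1,-1,-1,-1,-1,-1,-1,-1,-1], yaw=[-1.4,-2.9,-4.4,-6,-7.7,-9.4,-11.2,-13,-14.9,-16.8,-18.7,-20.7])

```text
clock: 16.35
tool_pos: [416.9, -3.0, 153.0]
orientation: [-0.0, 0.467, 0.884, 0.0]
ft_force: [0.7, -0.5, -2.0]
finger_gap: 17.4
gripper_force: 30.0
```

Request:
move_arm([
  [-0.5,1.3,0],
  [-0.9,2.8,0],
  [-1.4,4.5,0],
  [-1.8,6.3,0],
  [-2.2,8.2,0],
  [-2.6,10.4,0],
  [-3,12.6,0],
  [-3.3,15,0],
  [-3.6,17.6,0],
  [-3.8,20.2,0],
  [-4,23,0],
  [-4.1,25.8,0],
], hand=[-1,-1,-1,-1,-1,-1,-1,-1,-1,-1,-1,-1], yaw=[-2,-4,-6.1,-8.1,-10.2,-12.2,-14.3,-16.4,-18.4,-20.5,-22.5,-24.5])

```text
clock: 17.35
tool_pos: [440.6, 8.2, 152.9]
orientation: [-0.0, 0.269, 0.963, 0.0]
ft_force: [0.4, -0.3, -1.9]
finger_gap: 18.0
gripper_force: 30.0
```

Request:
move_arm([
  [-1.3,2.7,0],
  [-2.5,5.4,0],
  [-3.8,8.2,0],
  [-4.9,11.1,0],
  [-6.1,14,0],
  [-7.2,17,0],
  [-8.2,20,0],
  [-9.2,22.9,0],
  [-10.1,25.9,0],
  [-11,28.8,0],
  [-11.8,31.7,0],
  [-12.6,34.5,0],
], hand=[-1,-1,-1,-1,-1,-1,-1,-1,-1,-1,-1,-1], yaw=[-2,-3.9,-5.8,-7.7,-9.5,-11.3,-13,-14.6,-16.2,-17.8,-19.3,-20.7])

```text
clock: 18.35
tool_pos: [469.4, 31.3, 152.9]
orientation: [-0.0, 0.092, 0.996, 0.0]
ft_force: [0.2, 0.3, -1.4]
finger_gap: 17.9
gripper_force: 30.0
```

Request:
move_arm([
  [-1.6,2.3,0],
  [-3.1,4.6,0],
  [-4.6,6.8,0],
  [-5.9,8.9,0],
  [-7.2,10.9,0],
  [-8.3,12.7,0],
  [-9.4,14.5,0],
  [-10.4,16.2,0],
  [-11.3,17.7,0],
  [-12,19.1,0],
  [-12.7,20.3,0],
  [-13.4,21.4,0],
], hand=[-1,-1,-1,-1,-1,-1,-1,-1,-1,-1,-1,-1], yaw=[-1.3,-2.6,-3.8,-4.9,-6,-7,-7.9,-8.7,-9.4,-10.1,-10.7,-11.2])

```text
clock: 19.35
tool_pos: [486.5, 49.7, 153.0]
orientation: [-0.0, -0.005, 1.0, 0.0]
ft_force: [-0.1, -0.1, -2.2]
finger_gap: 17.9
gripper_force: 30.0
```

Request:
move_arm([
  [-0.7,0.8,0],
  [-1.3,1.6,0],
  [-1.8,2.2,0],
  [-2.3,2.7,0],
  [-2.6,3.1,0],
  [-2.9,3.5,0],
  [-3.1,3.7,0],
  [-3.2,3.9,0],
  [-3.3,4,0],
  [-3.3,4,0],
  [-3.3,4,0],
  [-3.3,4,0],
], hand=[-1,-1,-1,-1,-1,-1,-1,-1,-1,-1,-1,-1], yaw=[-0.5,-0.9,-1.2,-1.5,-1.7,-1.9,-2,-2.1,-2.1,-2.1,-2.2,-2.2])

```text
clock: 20.35
tool_pos: [489.6, 53.6, 152.9]
orientation: [-0.0, -0.024, 1.0, 0.0]
ft_force: [-0.2, -0.7, -2.1]
finger_gap: 17.8
gripper_force: 30.0
```

Request:
move_arm([
  [0,0,0],
  [0,0,0],
  [0,0,0],
  [0,0,0],
  [0,0,0],
  [0,0,0],
], hand=[-1,-1,-1,-1,-1,-1], yaw=[0,0,0,0,0,0])

```text
clock: 20.85
tool_pos: [489.6, 53.7, 152.9]
orientation: [-0.0, -0.024, 1.0, 0.0]
ft_force: [-1.0, -0.3, -2.7]
finger_gap: 18.0
gripper_force: 30.0
```

```bash
python3 look.py l2; python3 -c "
from h import *
c=cam('top'); s=cam('scene')
for n,p in(('lip',(482,234,137)),('mug',(479,275,49)),('ctr',(484,169,125))): print(n,[(2*(x-a),2*(y-b)) for (x,y),a,b in((proj(c,p),200,110),(proj(s,p),-10,140))])"
```

```text
{'clock': 20.85, 'tool_pos': [489.641, 53.65, 152.941], 'orientation': [-0.0, -0.024, 1.0, 0.0], 'ft_force': [-0.974, -0.259, -2.688], 'wrist_torque': [-0.117, -0.145, 0.048], 'finger_gap': 17.966}
lip [(np.float64(104.5194897702342), np.float64(266.69887001223947)), (np.float64(486.88612585024543), np.float64(68.18748775355635))]
mug [(np.float64(82.31936975426083), np.float64(275.0273362852283)), (np.float64(476.23893509104994), np.float64(113.64944746745647))]
ctr [(np.float64(158.79679393373908), np.float64(271.00064724419735)), (np.float64(520.6127379448845), np.float64(94.87438358413812))]
```

View pics/l2.png

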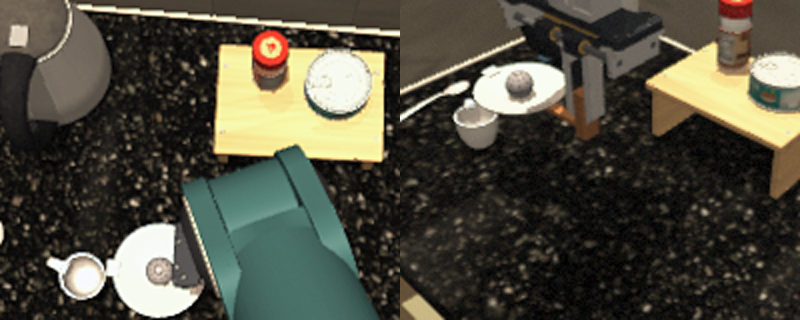

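The dish is held level and crosswise to the shelf. Its lip, at about (108,268), points at the mug at (82,275), and the ball is in the middle at (158,271). Nothing else has moved, so I'm handing it in.

```bash
python3 -c "
from plant import workorder
print(workorder.sign_off())"
```

```text
the job is handed in; nothing more can be done
None
```

I drew the dish out from under the shelf without bumping it, lifted it level to about 120 mm and then turned it a quarter turn; it is held still with its lip about 12 mm (measured flat) from the mug's rim and the ball in the middle, and the job is handed in, though sign-off gave no verdict.

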